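Move a mixed sample tube from its spring clip to the analyser carousel

ROBOT

A 6-joint arm with a two-finger parallel gripper is mounted at the origin on the work surface. World frame = base frame: x ahead of the robot, y to its left, z up, the work surface at z = 0. Lengths are in m, angles in rad, forces in N, time in s.
With the tool pointing down it reaches from about 0.325 to 0.9 m from the base axis. Payload 3.5 kg.
Tool frame: the origin (TCP) lies between the finger pads; the fingertips stand 22 mm ahead of it and the grasp point (between the pads) lies 3 mm ahead of it (r.nose_length is the distance from the TCP to the fingertips, in m); z points along the fingers, y is the line along which they close (so a half turn about z gives the same grasp; the last joint's range is limited). The gripper opens to 85 mm and grips with 20 to 120 N. Pads are 22 mm wide; open, the fingers measure 114 mm over their backs; the gripper's body (76 mm by 85 mm) begins 54 mm behind the grasp point. The pads swing forward as they close: fully open they stand 13 mm farther back than shut.
Start: joints at [-1.409, 0.276, -0.026, 1.268, 0, 1.467], TCP at [0.164, -0.603, 0.253] pointing down, gripper open.
Joint ranges: [-3.12, 3.12], [-0.85, 1.88], [-1.08, 1.24], [-1.95, 2.15], [-1.57, 1.53], [-3.14, 3.14]. Speed limits (rad/s): [2.57, 2.57, 3.14, 3.14, 3.14, 3.14].

INTERFACE

Orientations are given as a unit quaternion [x, y, z, w].
In Python, from workcell import monitor, imaging, r gives the robot as it stands.
- The arm moves only by the tool drive_tool, never from a script. Its argument "steps" is a list that holds one entry, the list of rows, each a list of 5 numbers: the opening, from 0 (shut) to 1 (fully open), then the shift along the tool's x, y, z in cm, then the turn about the tool's z in rad. In form: [[[fingers, tx, ty, tz, roll], ...]]. A call has 1 to 8 rows; each row shifts and turns the commanded pose from where the row before left it, along the tool's axes as they then stand; what a row does not reach is not made up. A row lasts 1/12 s, in which the tool goes at most 41.7 mm and 7.16 degrees, less where a joint would pass 70% of its speed; a pose out of reach is approached as far as the arm can. A call with a gripper value outside its range is refused whole. The fingers move at their own pace and stop on an object; the grip force is fixed at half the most. Time passes only in rows, so rows that do not move let the fingers close. It gives the time, the measured TCP pose, the force, the opening and the grip force at its end, in the units of the state.
- monitor.get_state(): the state, without advancing time (a new reading comes with each control period).
- imaging.get_image(name): name is "scene" or "side" or "wrist"; returns the picture (420x560x3 uint8, red, green, blue); there is no depth.
- imaging.camera_model(name): a dict with "vertical_fov" (degrees; the focal length in pixels is half the picture's height over the tangent of half this angle, whatever the lens; pixels are square), "cx", "cy" (the principal point, pixels), "D" ([k1, k2, p1, p2, k3] as OpenCV has them; the pictures are not rectified), "world_to_cam" (4x4, takes a point from world to camera coordinates). Camera axes: x right, y down, z forward; pixel columns grow to the right and rows downward; lengths in m; the calibration is good to about 2 mm. A picture is of the moment at which its call begins: read the wrist's pose just before it. camera_model takes no time and is no camera call; for the wrist camera it gives the pose at the moment of the call.
- r.finish_job(): hands the job in; it is judged then, once.
The state is a dict: "time_s": time; "qpos": joint angles; "qd": joint speeds; "joint_efforts": joint torques, N m; "tcp_pos": TCP position; "tcp_rot": TCP orientation; "force": force on the tool from outside, world axes, zero at the start; "torque": the same for the moment, N m; "opening": finger opening in m; "grip_force": force on a finger pad.
Only numpy, scipy, OpenCV 4.12 (cv2) and the standard library are available. Lean on these libraries where they do the work, as an engineer would, in place of code of your own. Each camera call takes 0.05 s, during which the arm holds its last target. There are 200 camera calls.

TASK

Snap the orange-capped sample tube forward out of its spring clip without forcing it: the clips swivel, so feel which way this one opens. Set the tube gently down in the orange loading cup of the analyser carousel, fully down, and let go; then turn the carousel one click clockwise (seen from above) so that the tube stops at the black reader, leaving the other tubes and the things on the desk where they are.

Things in the scene. Friction and masses are not known exactly. Their poses are not given: they have to be found in the camera images.
- tube: Orange-capped sample tube, about 40 g, 115 mm tall, upright in one of the holder's three clips. Origin at the centre of its underside, z up along it. Foot: 24 mm diameter, 0 to 15 mm up; neck: 18 mm diameter, 15 to 79 mm up; cap: 24 mm diameter, 79 to 115 mm up. The clip holds the neck 56 to 70 mm up; foot and cap are too wide to slip lengthways through the clip.
- cap (a point): Centre of the orange cap, 97 mm above the tube's underside: the place to grip, from above, with a finger on either side along the holder's y. Hold it firmly (60 N or more) or the tube swivels in the fingers; it may come out leaning, and is then set upright by tilting the hand. If it jams, ease back and let go: the clip rights the tube for a new grip.
- holder: Fixed tube holder, 270 mm wide along y. Origin on the desk below the middle tube's axis, z up. The tubes stand on its base plate (12 mm thick, reaching 35 mm forward of the tube axes). White back plate: face 26 mm behind the tube axes, top 90 mm above the desk. Clips on x = 0 at y = -80, 0 and 80 mm; the front is -x; each clip's mouth faces up to 0.9 rad either side of it.
- clip (a point): Centre of the middle clip, 75 mm above the desk. A clip: two sprung steel jaws (68 to 82 mm up, to 17 mm from the tube axis) over two rigid cheeks 21 mm apart that reach 24 mm forward. Pulled within 0.25 rad of the mouth, the tube passes the jaws in 13 mm at 5 to 10 N and leaves the cheeks at 35 mm; pulled askew it jams, over 11 N, pushed back towards the mouth's side.
- carousel: Fixed round carousel base, 200 mm in diameter. Origin on the desk under the turning axis, z up. On it turns a white disc with six cups 75 mm from the axis; the orange loading cup starts on the -x side, by an orange mark on the desk. A black reader block (75 mm tall, 113 to 143 mm from the axis) stands 60 degrees clockwise, from above, of that mark.
- rotor (a joint): Turning of the carousel disc, rad: 0 at the start, positive clockwise from above. Detents hold it at every 1.047 rad (60 degrees), with up to about 0.3 N m; let go within 0.35 rad of a detent, it swings there by itself. Two of the grey cups hold white-capped tubes, 149 mm above the desk, that are part of the disc.
- tube_blue: Blue-capped tube of the same form in another clip, to be left there. Origin at the centre of its underside.
- tube_green: Green-capped tube of the same form in another clip, to be left there. Origin at the centre of its underside.
- pocket (a point): Centre of the inner floor of the orange loading cup, turning with the disc, 36 mm above the desk. The cup is 29 mm in inner diameter, flaring to about 35 mm at its rim, which lies 43 mm above this point.
- knob (a point): Grip point on the turning axis in the carousel's blue bar knob, 106 mm above the desk. The bar is 14 mm thick and 44 mm long, its top 20 mm above this point and its foot 28 mm below; its length lies along the carousel's x axis when rotor is 0 and turns with the disc.
- sanitizer: Bystander: clear hand sanitiser bottle, 62 mm wide, 160 mm tall. Origin at the centre of its underside.
- jar: Bystander: amber jar with a white lid, 76 mm wide, 90 mm tall. Origin at the centre of its underside.
- mouse: Bystander: black computer mouse, 100 x 58 x 30 mm. Origin at the centre of its underside.
- stamp: Bystander: red hand stamp with a wooden knob, 70 mm tall. Origin at the centre of its underside.
- oximeter: Bystander: blue and white finger oximeter, 60 x 34 x 29 mm. Origin at the centre of its underside.

How it is judged:
On the way, in this order (a step that is already met when the one before it is completed fails the run):
1. the orange-capped tube is out of the clip, 30 mm or more in front of its place there, before it is raised 30 mm (x of tube in the frame of holder below -0.03 m and z of tube in the frame of holder below 0.042 m), for 0.05 s.
2. the tube stands fully down in the orange cup, released, with the carousel still at its starting position (horizontal distance between tube and pocket below 0.006 m and z of tube in the frame of pocket below 0.004 m and angle between tube's own z axis and vertical below 0.2 rad and contact force between the fingers and tube below 0.3 N and value of joint rotor between -0.25 and 0.25 rad), for 0.2 s.
At the end, for the whole second after the job is handed in: The orange-capped tube stands in the orange cup (within 6 mm of its centre, within 4 mm of its floor, leaning under 0.2 rad), at rest; the carousel rests one click clockwise from its start (1.047 rad, within 0.12); the blue and green tubes are still in their clips (moved under 8 mm) (horizontal distance between tube and pocket below 0.006 m and z of tube in the frame of pocket below 0.004 m and angle between tube's own z axis and vertical below 0.2 rad and linear speed of tube below 0.02 m/s and value of joint rotor between 0.927 and 1.167 rad and distance of each of tube_blue, tube_green from where it was at the start of the episode below 0.008 m); the robot touches nothing.
It fails at once if the carousel is turned past the click or the wrong way (value of joint rotor above 1.6 rad or value of joint rotor below -0.5 rad).
It fails at once if the tube is dropped or laid over (leaning more than 0.9 rad) (angle between tube's own z axis and vertical above 0.9 rad).
It fails at once if the tube is rammed against the carousel with more than 45 N (contact force between tube and carousel above 45 N).
It fails at once if things on the desk are pushed more than 30 mm (distance of any of sanitizer, jar, mouse, stamp, oximeter from where it was at the start of the episode above 0.03 m).
It fails at once if the tube is forced against the clip holder with more than 50 N (contact force between tube and holder above 50 N).
It also fails if it takes over 72 s, if anything falls off the work surface, if the arm or the gripper's body presses on something with over 40 N, if the wrist force passes 120 N, or if a joint passes its speed limit or range.

## Working session

There is one attempt and no reset: what is moved stays moved. The work goes in short steps, Python scripts to look and compute and a tool call to move; the robot and the scene stay as the last step left them, time stands still between calls to the robot, and variables do not carry over. Pictures are saved under pics/ and viewed, at most 10 in all, crops included, and the job is handed in when it is done.

Besides the shell and the picture viewer there is one more tool, called after "Request:" by a JSON object that holds its "op" and its "data". drive_tool: Moves the arm, as the interface text tells. Its arguments: {"type":"object","properties":{"steps":{"type":"array","items":{"type":"array","items":{"type":"array","items":{"type":"number"}}}}},"required":["steps"]}

```bash
ls; mkdir -p pics
python3 - <<'E'
from workcell import monitor, imaging, r
import cv2,numpy as np
for n in ("scene","side","wrist"):
    im=imaging.get_image(n); cv2.imwrite(f"pics/{n}0.png",im[:,:,::-1])
    m=imaging.camera_model(n); print(n,m["vertical_fov"],m["cx"],m["cy"],m["D"]); print(np.round(m["world_to_cam"],3).tolist())
s=monitor.get_state(); print(s)
E
```

```text
pics
scene 54.418369764185115 274.56578731330256 210.82850843067916 [-0.02701965  0.          0.          0.          0.        ]
[[0.588, 0.809, 0.01, -0.339], [0.544, -0.387, -0.744, -0.253], [-0.598, 0.443, -0.668, 1.827], [0.0, 0.0, 0.0, 1.0]]
side 47.72753067033299 281.17290950378907 216.97774018484728 [-0.11780054  0.          0.          0.          0.        ]
[[-1.0, -0.028, 0.003, 0.582], [-0.024, 0.786, -0.618, 0.06], [0.015, -0.618, -0.786, 1.428], [0.0, 0.0, 0.0, 1.0]]
wrist 64.25249335063904 274.5024709647447 214.0555444969465 [0.00554836 0.         0.         0.         0.        ]
[[0.262, -0.965, -0.001, -0.624], [-0.921, -0.25, 0.298, -0.037], [-0.288, -0.077, -0.955, 0.379], [0.0, 0.0, 0.0, 1.0]]
{'time_s': 0.15, 'qpos': array([-1.40940530e+00,  2.77008080e-01, -2.75563433e-02,  1.26797165e+00,
       -4.80823584e-06,  1.46736529e+00]), 'qd': array([-0.00046991, -0.00264339,  0.00412056, -0.0006481 , -0.00041112,
        0.00132937]), 'joint_efforts': array([ 2.10218568e-04, -4.46055973e+01,  2.95639676e+01,  1.04987039e-02,
       -8.04292449e-05,  1.40786761e-05]), 'tcp_pos': array([ 0.16346627, -0.60266654,  0.25239008]), 'tcp_rot': array([ 9.91246084e-01,  1.32024404e-01, -2.76084768e-05, -8.69437571e-04]), 'force': array([-1.05261464, -0.75678275, -0.42707299]), 'torque': array([-0.03496227, -0.01520244, -0.01283525]), 'grip_force': 0.0, 'opening': 0.08542985549534497}
```

View pics/scene0.png

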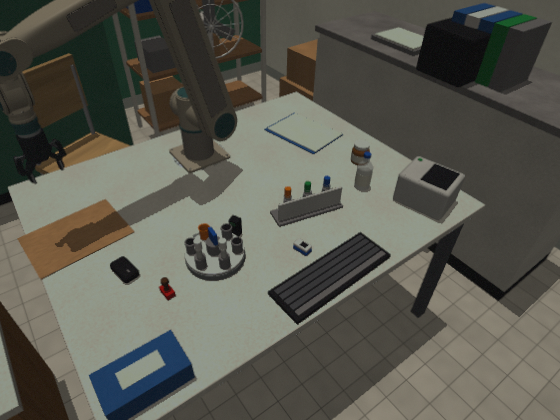

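View pics/side0.png

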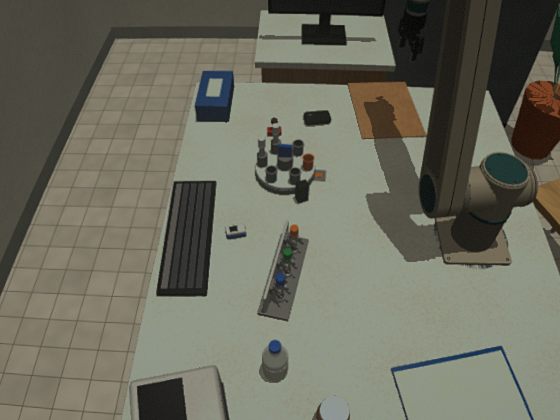

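The scene view shows the holder with orange, green and blue caps at (288,190), (307,186) and (326,181). The carousel is near (215,250), with the orange cup at (204,231), the knob at (212,236) and the reader at (236,225). In the side view, the caps are at (294,231), (288,252) and (280,279), the orange cup at (308,161), the mark at (320,175) and the knob at (285,152).

```bash
cat > h.py <<'E'
from workcell import monitor, imaging, r
import cv2,numpy as np
from scipy.spatial.transform import Rotation as R
def K(m,h=420):
    f=h/2/np.tan(np.radians(m["vertical_fov"])/2); return np.array([[f,0,m["cx"]],[0,f,m["cy"]],[0,0,1.]])
def ray(m,p):
    u=cv2.undistortPoints(np.array([[p]],float),K(m),np.array(m["D"],float))[0,0]
    W=np.array(m["world_to_cam"]); d=W[:3,:3].T@np.r_[u,1]; return -W[:3,:3].T@W[:3,3], d/np.linalg.norm(d)
def plane(m,p,z):
    o,d=ray(m,p); return o+d*(z-o[2])/d[2]
def tri(m1,p1,m2,p2):
    o1,d1=ray(m1,p1);o2,d2=ray(m2,p2)
    t=np.linalg.lstsq(np.c_[d1,-d2],o2-o1,rcond=None)[0]; a,b=o1+t[0]*d1,o2+t[1]*d2
    return (a+b)/2,np.linalg.norm(a-b)
def proj(m,P):
    W=np.array(m["world_to_cam"]); return cv2.projectPoints(np.atleast_2d(P).astype(float),cv2.Rodrigues(W[:3,:3])[0],W[:3,3],K(m),np.array(m["D"],float))[0][:,0]
HUE={"orange":(5,20,130),"green":(50,85,100),"blue":(100,125,110)}
def blobs(im,c,box=None,amin=12):
    hsv=cv2.cvtColor(im,cv2.COLOR_RGB2HSV);a,b,s=HUE[c]
    k=cv2.inRange(hsv,(a,s,40),(b,255,255))
    if box: z=np.zeros_like(k);x0,y0,x1,y1=box;z[y0:y1,x0:x1]=k[y0:y1,x0:x1];k=z
    n,l,st,ce=cv2.connectedComponentsWithStats(k)
    return [(ce[i].round(1).tolist(),st[i].tolist()) for i in range(1,n) if st[i,4]>=amin]
E
python3 - <<'E'
from h import *
B={"scene":(150,160,345,300),"side":(240,110,335,300)}
for n in B:
    im=imaging.get_image(n)
    for c in HUE: print(n,c,blobs(im,c,B[n]))
im=cv2.imread("pics/scene0.png")[170:290,170:350];cv2.imwrite("pics/c1.png",cv2.resize(im,None,fx=4,fy=4,interpolation=2))
im=cv2.imread("pics/side0.png")[110:330,220:340];cv2.imwrite("pics/c2.png",cv2.resize(im,None,fx=2.7,fy=2.7,interpolation=2))
E
```

```text
scene orange [([287.4, 191.6], [285, 187, 6, 11, 61]), ([203.3, 230.8], [198, 224, 11, 16, 129]), ([164.1, 280.2], [162, 278, 6, 5, 22])]
scene green [([307.3, 186.0], [305, 182, 6, 10, 49])]
scene blue [([326.3, 180.2], [324, 176, 6, 10, 50]), ([212.5, 235.6], [208, 227, 10, 18, 105]), ([302.0, 250.7], [294, 246, 17, 10, 49])]
side orange [([307.7, 161.2], [303, 154, 11, 16, 142]), ([318.0, 174.6], [314, 173, 9, 4, 32]), ([293.6, 229.8], [290, 225, 8, 11, 72])]
side green [([287.2, 251.6], [283, 248, 9, 8, 56])]
side blue [([284.8, 145.6], [278, 144, 14, 4, 39]), ([280.0, 277.2], [276, 273, 9, 9, 64])]
```

View pics/c1.png

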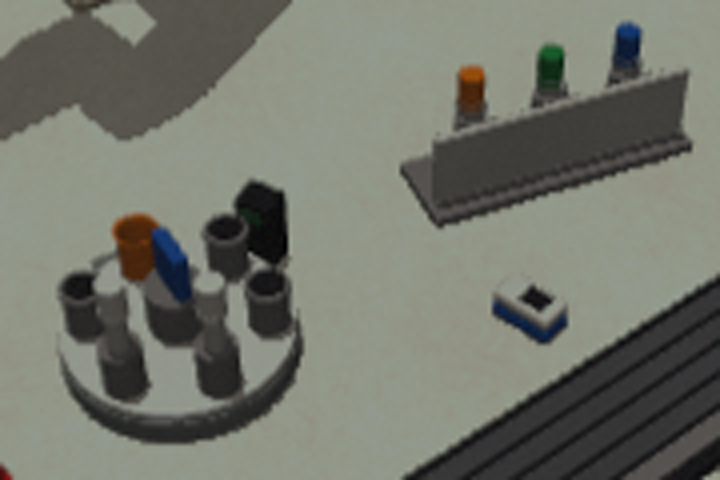

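View pics/c2.png

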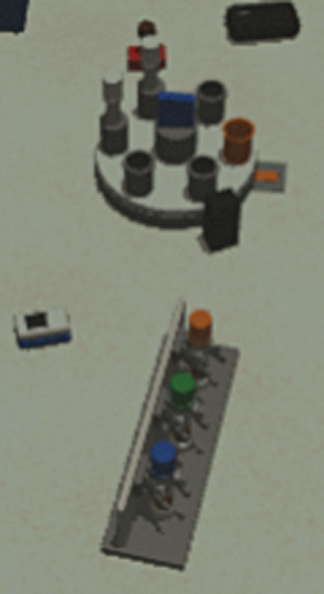

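The crops show the orange tube at the carousel end of the holder, with its open front facing the robot. The orange cup is on the robot side and the knob bar points radially toward it.

Run:
```python
from h import *
s,d=[imaging.camera_model(n) for n in("scene","side")]
pts={"orange":((287.4,191.6),(293.6,229.8)),"green":((307.3,186),(287.2,251.6)),"blue":((326.3,180.2),(280,277.2))}
P={}
for k,(a,b) in pts.items():
    p,e=tri(s,a,d,b);P[k]=p;print(k,p.round(4),round(e,4),plane(s,a,.109).round(4),plane(d,b,.109).round(4))
v=P["blue"]-P["orange"];print("holder yaw",np.arctan2(-v[0],v[1]),np.linalg.norm(v[:2]))
c,e=tri(s,(203.3,230.8),d,(307.7,161.2));print("cup",c.round(4),e)
print("mark",plane(d,(318,174.6),0.001))
# knob top: scene/side
print("knob top side",plane(d,(284.8,145.6),.126), "scene",plane(s,(212.5,235.6),.106))
w=imaging.camera_model("wrist");W=np.array(w["world_to_cam"]);st=monitor.get_state()
Rt=R.from_quat(st["tcp_rot"]).as_matrix();C=-W[:3,:3].T@W[:3,3]
print("cam in tool",Rt.T@(C-st["tcp_pos"]),"axes",(Rt.T@W[:3,:3].T).round(3).tolist());print("tool axes",Rt.round(3).tolist())
```

```text
orange [0.5471 0.0757 0.1135] 0.0021 [0.544  0.0794 0.109 ] [0.5462 0.0716 0.109 ]
green [0.5644 0.1513 0.1165] 0.0053 [0.5603 0.1582 0.109 ] [0.5623 0.1443 0.109 ]
blue [0.5803 0.2298 0.1172] 0.0032 [0.5744 0.238  0.109 ] [0.5791 0.2238 0.109 ]
holder yaw -0.21196468645239472 0.15765757876938472
cup [ 0.5023 -0.2429  0.062 ] 0.002237652416350262
mark [ 0.46590662 -0.24095875  0.001     ]
knob top side [ 0.57804814 -0.24460776  0.126     ] scene [ 0.57916613 -0.24751369  0.106     ]
cam in tool [ 0.07714599 -0.00019161 -0.12036375] axes [[-0.0, -0.955, -0.298], [1.0, -0.0, 0.001], [-0.001, -0.298, 0.955]]
tool axes [[0.965, 0.262, -0.0], [0.262, -0.965, 0.001], [0.0, -0.001, -1.0]]
```

Request:
{"op": "drive_tool", "data": {"steps": [[[1, 0, 0, 0, 0.119], [1, 0, 0, 0, 0.119], [1, 0, 0, 0, 0.119], [1, 0, 0, 0, 0.119], [1, 2.2, -3.3, 0, 0], [1, 2.2, -3.3, 0, 0], [1, 2.2, -3.3, 0, 0], [1, 2.2, -3.3, 0, 0]]]}}

```text
time_s: 0.92
tcp_pos: [0.278, -0.4914, 0.2531]
tcp_rot: [0.994, -0.106, 0.0, -0.0]
force: [0.5, -1.1, -0.2]
opening: 0.0856
grip_force: 0.0
```

Request:
{"op": "drive_tool", "data": {"steps": [[[1, 2.2, -3.3, 0, 0], [1, 2.2, -3.3, 0, 0], [1, 2.2, -3.3, 0, 0], [1, 2.2, -3.3, 0, 0], [1, 2.2, -3.3, 0, 0], [1, 2.2, -3.3, 0, 0], [1, 2.2, -3.3, 0, 0], [1, 2.2, -3.3, 0, 0]]]}}

```text
time_s: 1.58
tcp_pos: [0.5058, -0.2697, 0.2534]
tcp_rot: [0.994, -0.105, 0.0, 0.0]
force: [-0.1, -0.3, -0.3]
opening: 0.0857
grip_force: 0.0
```

Request:
{"op": "drive_tool", "data": {"steps": [[[1, 2.0, -3.0, 0, 0], [1, 0, 0, 0, 0], [1, 0, 0, 0, 0], [1, 0, 0, 0, 0]]]}}

```text
time_s: 1.92
tcp_pos: [0.5303, -0.2462, 0.2531]
tcp_rot: [0.994, -0.105, -0.0, 0.0]
force: [0.9, -0.5, -0.2]
opening: 0.0854
grip_force: 0.0
```

Run:
```python
from h import *
import json
m=imaging.camera_model("wrist");im=imaging.get_image("wrist");cv2.imwrite("pics/w1.png",im[:,:,::-1])
json.dump({k:np.array(v).tolist() for k,v in m.items()},open("w1.json","w"))
s=monitor.get_state();print(s["time_s"],s["tcp_pos"],s["tcp_rot"])
for c in HUE: print(c,blobs(im,c,None,40))
```

```text
1.9667 [ 0.5299199  -0.24666797  0.25309752] [ 9.94395734e-01 -1.05721171e-01 -3.90462447e-04  7.54201191e-05]
orange [([481.8, 43.9], [470, 31, 25, 28, 526]), ([276.6, 223.8], [257, 199, 41, 48, 1466]), ([517.4, 325.5], [447, 293, 113, 77, 4111]), ([473.1, 414.3], [465, 407, 20, 13, 177])]
green []
blue [([3.9, 69.2], [0, 56, 11, 24, 116]), ([263.7, 150.9], [252, 122, 24, 59, 1002])]
```

View pics/w1.png

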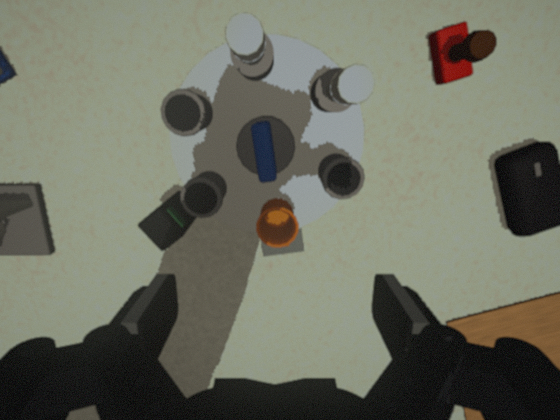

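The wrist view shows the orange cup rim at about (278,226), the knob bar at (264,151), grey cup rims at (186,110), (203,194) and (341,174), and the reader at (168,222).

Run:
```python
from h import *
import json
from scipy.optimize import least_squares
m=json.load(open("w1.json"))
im=cv2.imread("pics/w1.png")
hsv=cv2.cvtColor(im,cv2.COLOR_BGR2HSV)
k=cv2.inRange(hsv,(5,130,40),(20,255,255));k[:190]=0;k[260:]=0;k[:,:240]=0;k[:,310:]=0
c=max(cv2.findContours(k,0,2)[0],key=cv2.contourArea)[:,0]
for y in range(198,249,4):
    x=c[abs(c[:,1]-y)<=1][:,0]; print(y,x.min(),x.max(),end="; ")
print()
cup=plane(m,(277.5,226.5),.079); print("cup",cup)
C=np.array([plane(m,p,.079)[:2] for p in[(277.5,226.5),(203,194),(186,110),(341,174)]])
ang=np.radians([0,-60,-120,60]) # cw from above positive
def f(v): 
    a=np.pi+v[2]+ang; return (C-v[:2]-.075*np.c_[np.cos(a),np.sin(a)]).ravel()
r1=least_squares(f,[.575,-.245,0]);print("carousel",r1.x,(r1.fun*1000).round(1))
k=cv2.inRange(hsv,(100,110,40),(125,255,255));k[:110]=0;k[200:]=0
c=max(cv2.findContours(k,0,2)[0],key=cv2.contourArea);b=cv2.minAreaRect(c);print(b)
for p in cv2.boxPoints(b):print(p,plane(m,p,.126)[:2],plane(m,p,.078)[:2])
```

```text
198 275 276; 202 266 287; 206 263 290; 210 262 291; 214 260 293; 218 259 295; 222 257 297; Traceback (most recent call last):
  File "<stdin>", line 10, in <module>
    return umr_minimum(a, axis, None, out, keepdims, initial, where)
ValueError: zero-size array to reduction operation minimum which has no identity
```

Run:
```python
from h import *
import json
from scipy.optimize import least_squares
m=json.load(open("w1.json"))
im=cv2.imread("pics/w1.png")
hsv=cv2.cvtColor(im,cv2.COLOR_BGR2HSV)
C=np.array([plane(m,p,.079)[:2] for p in[(277.5,226),(203,194),(186,110),(341,174)]])
print("cup",C[0])
for s in (1,-1):
  ang=np.radians([0,-60,-120,60])*s
  def f(v): 
    a=np.pi+v[2]+ang; return (C-v[:2]-.075*np.c_[np.cos(a),np.sin(a)]).ravel()
  r1=least_squares(f,[.575,-.245,0]);print("carousel",r1.x,(r1.fun*1000).round(1))
k=cv2.inRange(hsv,(100,110,40),(125,255,255));k[:110]=0;k[200:]=0
c=max(cv2.findContours(k,0,2)[0],key=cv2.contourArea);b=cv2.minAreaRect(c);print(b)
for p in cv2.boxPoints(b):print(p,plane(m,p,.126)[:2],plane(m,p,.078)[:2])
```

```text
cup [ 0.50372085 -0.24291971]
carousel [ 0.57987225 -0.24921008 -0.07524446] [-1.4  0.7  0.5 -1.7 -1.4 -1.9  2.2  2.9]
carousel [ 0.52657646 -0.21208967  2.00009361] [-54.1  37.4 -53.4  35.8  50.8 -38.2  56.7 -35. ]
((263.5456237792969, 151.33468627929688), (58.54905700683594, 18.375396728515625), 82.23483276367188)
[250.48679 123.56998] [ 0.59990454 -0.24302746] [ 0.59876487 -0.23944579]
[268.6937  121.08722] [ 0.59885444 -0.25610927] [ 0.59751102 -0.25506594]
[276.60446 179.0994 ] [ 0.5566442  -0.25292857] [ 0.54711048 -0.25126807]
[258.39755 181.58215] [ 0.55765821 -0.23914644] [ 0.54832124 -0.23481172]
```

Request:
{"op": "drive_tool", "data": {"steps": [[[1, -0.7, -3.9, 0, 0], [1, -0.7, -3.9, 0, 0], [1, -0.7, -3.9, 0, 0], [1, -0.7, -3.9, 0, 0], [1, -0.7, -3.9, 0, 0], [1, -0.7, -3.9, 0, 0], [1, -0.7, -3.9, 0, 0], [1, -0.7, -3.9, 0, 0]]]}}

```text
time_s: 2.63
tcp_pos: [0.5277, 0.0111, 0.2551]
tcp_rot: [0.998, -0.062, 0.001, -0.023]
force: [-0.5, -0.0, -0.1]
opening: 0.0854
grip_force: 0.0
```

Request:
{"op": "drive_tool", "data": {"steps": [[[1, 0, 0, 0, 0], [1, 0, 0, 0, 0], [1, 0, 0, 0, 0]]]}}

```text
time_s: 2.88
tcp_pos: [0.5284, 0.0098, 0.2552]
tcp_rot: [0.998, -0.063, 0.001, -0.022]
force: [0.3, 0.0, 0.1]
opening: 0.0856
grip_force: 0.0
```

Run:
```python
from h import *
import json
m=imaging.camera_model("wrist");im=imaging.get_image("wrist");cv2.imwrite("pics/w2.png",im[:,:,::-1])
json.dump({k:np.array(v).tolist() for k,v in m.items()},open("w2.json","w"))
s=monitor.get_state();print(s["time_s"],s["tcp_pos"],s["tcp_rot"])
for c in HUE:
  for b in blobs(im,c,None,100): print(c,b,plane(m,b[0],.115).round(4))
```

```text
2.9333 [0.52851222 0.00977269 0.25514838] [ 0.99777325 -0.06282895  0.00125735 -0.02234901]
orange ([542.8, 187.4], [521, 168, 39, 47, 1259]) [ 0.5231 -0.1903  0.115 ]
orange ([196.9, 198.1], [180, 181, 35, 35, 852]) [0.5455 0.078  0.115 ]
orange ([510.2, 213.3], [502, 204, 18, 19, 279]) [ 0.5048 -0.168   0.115 ]
green ([93.2, 191.4], [79, 177, 29, 29, 621]) [0.5608 0.1621 0.115 ]
blue ([269.9, 17.3], [254, 9, 31, 16, 111]) [0.6662 0.0023 0.115 ]
blue ([2.7, 185.0], [0, 173, 8, 23, 133]) [0.5748 0.236  0.115 ]
```

View pics/w2.png

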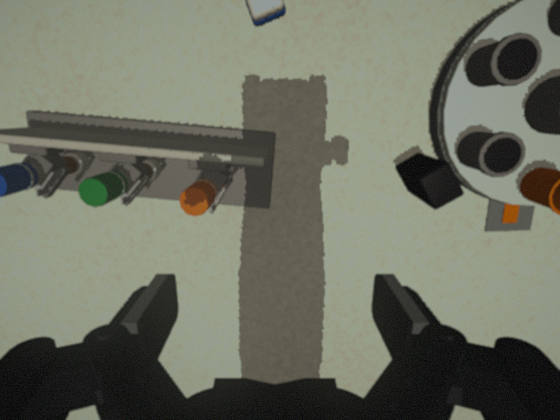

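The orange cap is at (197,198), green at (93,191), and the jaws show below the caps. The tool came out short and slightly tilted, so I'll check the joints.

Run:
```python
from h import *
s=monitor.get_state();print(s["qpos"].round(3));M=R.from_quat(s["tcp_rot"]).as_matrix();print(M.round(3))
```

```text
[-0.127  0.102 -0.235  1.233  0.045  3.141]
[[ 0.992 -0.125  0.005]
 [-0.125 -0.991  0.044]
 [-0.    -0.045 -0.999]]
```

Request:
{"op": "drive_tool", "data": {"steps": [[[1, 0, -1, 0, 0], [1, 0, -1, 0, 0]]]}}

```text
time_s: 3.1
tcp_pos: [0.5299, 0.0202, 0.256]
tcp_rot: [0.998, -0.055, 0.001, -0.027]
force: [0.7, 0.1, -0.8]
opening: 0.0851
grip_force: 0.0
```

Run:
```python
from h import *
s=monitor.get_state();print(s["qpos"].round(3),s["tcp_pos"]);M=R.from_quat(s["tcp_rot"]).as_matrix();print(M.round(3))
```

```text
[-0.111  0.104 -0.231  1.236  0.053  3.141] [0.52985517 0.02022226 0.25603259]
[[ 0.994 -0.11   0.005]
 [-0.11  -0.993  0.053]
 [-0.001 -0.053 -0.999]]
```

Request:
{"op": "drive_tool", "data": {"steps": [[[1, 0, 0, 0, -0.12], [1, 0, 0, 0, -0.12], [1, 0, 0, 0, -0.12], [1, 0, 0, 0, -0.12], [1, 0, 0, 0, -0.12], [1, 0, 0, 0, -0.12], [1, 0, 0, 0, -0.12], [1, 0, 0, 0, -0.12]]]}}

```text
time_s: 3.77
tcp_pos: [0.5299, 0.0209, 0.256]
tcp_rot: [0.909, 0.415, 0.013, -0.023]
force: [0.9, -1.0, 0.3]
opening: 0.0856
grip_force: 0.0
```

Run:
```python
from h import *
s=monitor.get_state();print(s["qpos"].round(3),s["tcp_pos"]);M=R.from_quat(s["tcp_rot"]).as_matrix();print(M.round(3))
```

```text
[-0.11   0.105 -0.231  1.236  0.053  2.175] [0.52987113 0.02089538 0.25602623]
[[ 0.655  0.756  0.005]
 [ 0.755 -0.654  0.053]
 [ 0.043 -0.031 -0.999]]
```

Request:
{"op": "drive_tool", "data": {"steps": [[[1, 0, 0, 0, -0.124], [1, 0, 0, 0, -0.124], [1, 0, 0, 0, -0.124], [1, 0, 0, 0, -0.124], [1, 0, 0, 0, -0.124], [1, 0, 0, 0, -0.124], [1, 0, 0, 0, -0.124], [1, 0, 0, 0, -0.124]]]}}

```text
time_s: 4.43
tcp_pos: [0.5299, 0.0209, 0.256]
tcp_rot: [0.602, 0.798, 0.023, -0.014]
force: [0.2, 0.6, -0.4]
opening: 0.0856
grip_force: 0.0
```

Request:
{"op": "drive_tool", "data": {"steps": [[[1, 0, 0, 0, -0.124], [1, 0, 0, 0, -0.124], [1, 0, 0, 0, -0.124], [1, 0, 0, 0, -0.124], [1, 0, 0, 0, -0.124], [1, 0, 0, 0, -0.124], [1, 0, 0, 0, -0.124], [1, 0, 0, 0, -0.124]]]}}

```text
time_s: 5.1
tcp_pos: [0.5299, 0.0209, 0.256]
tcp_rot: [0.15, 0.988, 0.027, -0.001]
force: [-0.1, 0.6, -0.2]
opening: 0.0856
grip_force: 0.0
```

Request:
{"op": "drive_tool", "data": {"steps": [[[1, 0, 0, 0, -0.124], [1, 0, 0, 0, -0.124], [1, 0, 0, 0, -0.124], [1, 0, 0, 0, -0.124], [1, 0, 0, 0, -0.124], [1, 0, 0, 0, -0.124], [1, 0, 0, 0, -0.124], [1, 0, 0, 0, -0.124]]]}}

```text
time_s: 5.77
tcp_pos: [0.5299, 0.0209, 0.256]
tcp_rot: [-0.339, 0.94, 0.024, 0.011]
force: [-0.1, -0.4, 0.5]
opening: 0.0855
grip_force: 0.0
```

Request:
{"op": "drive_tool", "data": {"steps": [[[1, 0, 0, 0, -0.124], [1, 0, 0, 0, -0.124], [1, 0, 0, 0, -0.124], [1, 0, 0, 0, -0.124], [1, 0, 0, 0, -0.124], [1, 0, 0, 0, -0.124], [1, 0, 0, 0, -0.124], [1, 0, 0, 0, -0.124]]]}}

```text
time_s: 6.43
tcp_pos: [0.5299, 0.0209, 0.256]
tcp_rot: [0.746, -0.666, -0.016, -0.021]
force: [-0.2, 0.3, -0.2]
opening: 0.0849
grip_force: 0.0
```

Request:
{"op": "drive_tool", "data": {"steps": [[[1, 0, 0, 0, -0.124], [1, 0, 0, 0, -0.124], [1, 0, 0, 0, -0.124], [1, 0, 0, 0, -0.124], [1, 0, 0, 0, -0.124], [1, 0, 0, 0, -0.124], [1, 0, 0, 0, -0.124], [1, 0, 0, 0, -0.124]]]}}

```text
time_s: 7.1
tcp_pos: [0.5298, 0.0209, 0.256]
tcp_rot: [0.973, -0.231, -0.004, -0.026]
force: [0.3, 0.7, 0.1]
opening: 0.0853
grip_force: 0.0
```

Request:
{"op": "drive_tool", "data": {"steps": [[[1, 0, 0, 0, -0.11], [1, 0, 0, 0, -0.11], [1, 0, 0, 0, -0.11], [1, 0, 2, 0, 0], [1, 0, 2, 0, 0]]]}}

```text
time_s: 7.52
tcp_pos: [0.526, -0.0075, 0.254]
tcp_rot: [0.997, -0.08, 0.001, -0.022]
force: [-0.1, -0.9, -0.0]
opening: 0.0856
grip_force: 0.0
```

Run:
```python
from h import *
s=monitor.get_state();print(s["qpos"].round(3),s["tcp_pos"]);M=R.from_quat(s["tcp_rot"]).as_matrix();print(M.round(3))
```

```text
[-0.159  0.1   -0.241  1.233  0.043 -3.14 ] [ 0.52596007 -0.00753246  0.25395487]
[[ 0.987 -0.16   0.005]
 [-0.16  -0.986  0.043]
 [-0.002 -0.043 -0.999]]
```

Request:
{"op": "drive_tool", "data": {"steps": [[[1, 0, 2, 0, 0], [1, 0, 2, 0, 0], [1, 0, 2, 0, 0], [1, 0, 0, 0, 0]]]}}

```text
time_s: 7.85
tcp_pos: [0.5209, -0.0369, 0.2516]
tcp_rot: [0.995, -0.103, -0.0, -0.01]
force: [-0.9, 0.1, 0.1]
opening: 0.0855
grip_force: 0.0
```

Run:
```python
from h import *
s=monitor.get_state();print(s["qpos"].round(3),s["tcp_pos"]);M=R.from_quat(s["tcp_rot"]).as_matrix();print(M.round(3))
```

```text
[-0.205  0.096 -0.249  1.228  0.02  -3.141] [ 0.52092479 -0.03686155  0.2516417 ]
[[ 0.979 -0.204  0.001]
 [-0.204 -0.979  0.02 ]
 [-0.003 -0.02  -1.   ]]
```

Request:
{"op": "drive_tool", "data": {"steps": [[[1, 0, 2, 0, 0], [1, 0, 2, 0, 0], [1, 0, 1, 0, 0], [1, 0, 0, 0, 0]]]}}

```text
time_s: 8.18
tcp_pos: [0.5161, -0.0601, 0.2511]
tcp_rot: [0.993, -0.121, -0.001, -0.0]
force: [0.5, 0.3, -0.4]
opening: 0.0853
grip_force: 0.0
```

Run:
```python
from h import *
s=monitor.get_state();print(s["qpos"].round(3),s["tcp_pos"]);M=R.from_quat(s["tcp_rot"]).as_matrix();print(M.round(3))
```

```text
[-2.410e-01  9.300e-02 -2.540e-01  1.227e+00  1.000e-03 -3.141e+00] [ 0.51614473 -0.06011982  0.25111247]
[[ 0.971 -0.239 -0.002]
 [-0.239 -0.971  0.001]
 [-0.003 -0.001 -1.   ]]
```

Request:
{"op": "drive_tool", "data": {"steps": [[[1, 0, 0, 0, 0.124], [1, 0, 0, 0, 0.124], [1, 0, 0, 0, 0.124], [1, 0, 0, 0, 0.124], [1, 0, 0, 0, 0.124], [1, 0, 0, 0, 0.124], [1, 0, 0, 0, 0.124], [1, 0, 0, 0, 0.124]]]}}

```text
time_s: 8.85
tcp_pos: [0.5164, -0.0591, 0.2511]
tcp_rot: [0.814, -0.58, -0.001, -0.0]
force: [-0.4, -0.9, -0.1]
opening: 0.0854
grip_force: 0.0
```

Request:
{"op": "drive_tool", "data": {"steps": [[[1, 0, 0, 0, 0.124], [1, 0, 0, 0, 0.124], [1, 0, 0, 0, 0.124], [1, 0, 0, 0, 0.124], [1, 0, 0, 0, 0.124], [1, 0, 0, 0, 0.124], [1, 0, 0, 0, 0.124], [1, 0, 0, 0, 0.124]]]}}

```text
time_s: 9.52
tcp_pos: [0.5163, -0.0591, 0.2511]
tcp_rot: [-0.44, 0.898, 0.001, -0.001]
force: [-0.4, -0.4, -0.1]
opening: 0.0854
grip_force: 0.0
```

Request:
{"op": "drive_tool", "data": {"steps": [[[1, 0, 0, 0, 0.124], [1, 0, 0, 0, 0.124], [1, 0, 0, 0, 0.124], [1, 0, 0, 0, 0.124], [1, 0, 0, 0, 0.124], [1, 0, 0, 0, 0.124], [1, 0, 0, 0, 0.124], [1, 0, 0, 0, 0.124]]]}}

```text
time_s: 10.18
tcp_pos: [0.5163, -0.0591, 0.2512]
tcp_rot: [0.04, 0.999, 0.001, -0.001]
force: [-1.0, 0.9, -0.0]
opening: 0.0854
grip_force: 0.0
```

Request:
{"op": "drive_tool", "data": {"steps": [[[1, 0, 0, 0, 0.124], [1, 0, 3.5, 1.2, 0], [1, 0, 3.5, 1.2, 0], [1, 0, 3.5, 1.2, 0], [1, 0, 3.5, 1.2, 0], [1, 0, 0, 0, 0], [1, 0, 0, 0, 0]]]}}

```text
time_s: 10.77
tcp_pos: [0.5432, 0.0798, 0.2023]
tcp_rot: [0.097, 0.995, 0.001, -0.002]
force: [-0.1, -0.8, -0.0]
opening: 0.0855
grip_force: 0.0
```

Run:
```python
from h import *
import json
m=imaging.camera_model("wrist");im=imaging.get_image("wrist");cv2.imwrite("pics/w3.png",im[:,:,::-1])
json.dump({k:np.array(v).tolist() for k,v in m.items()},open("w3.json","w"))
s=monitor.get_state();print(s["time_s"],s["tcp_pos"],s["qpos"].round(3));M=R.from_quat(s["tcp_rot"]).as_matrix();print(M.round(3))
for c in HUE:
  for b in blobs(im,c,None,100): print(c,b,plane(m,b[0],.115).round(4))
```

```text
10.8167 [0.54358323 0.07861718 0.20296681] [ 2.500e-02  1.770e-01 -2.610e-01  1.136e+00  1.000e-03  2.220e-01]
[[-0.981  0.196 -0.003]
 [ 0.196  0.981  0.001]
 [ 0.003  0.001 -1.   ]]
orange ([447.1, 200.6], [441, 195, 16, 15, 102]) [0.5454 0.1927 0.115 ]
orange ([271.3, 233.9], [253, 211, 38, 45, 1315]) [0.5459 0.0776 0.115 ]
green ([393.5, 235.2], [370, 213, 47, 44, 1385]) [0.5625 0.1569 0.115 ]
blue ([513.1, 236.2], [483, 215, 60, 44, 1807]) [0.5784 0.2343 0.115 ]
```

View pics/w3.png

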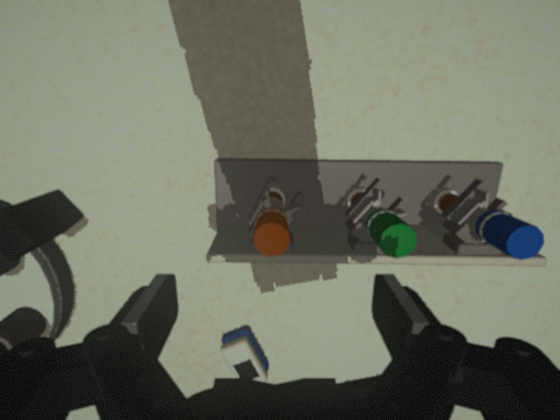

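The orange cap top is near (272,236), and jaws and cheeks are visible above it at (250–300, 180–225). The neighbouring clips open up and to the right. I'll enlarge the orange one.

Run:
```python
from h import *
im=cv2.imread("pics/w3.png")[150:265,215:415]
im=cv2.resize(im,None,fx=4,fy=4,interpolation=2); im=cv2.convertScaleAbs(im,alpha=2.2,beta=-20)
cv2.imwrite("pics/c3.png",im)
import json
m=json.load(open("w3.json"));i2=cv2.imread("pics/w3.png")
hsv=cv2.cvtColor(i2,cv2.COLOR_BGR2HSV)
k=cv2.inRange(hsv,(5,130,40),(20,255,255))[195:265,240:300]
for y in range(0,70,4):
    x=np.nonzero(k[y])[0]; print(y+195,(x.min()+240,x.max()+240) if len(x) else "",end=";")
P=np.array([.546,.0776])
for z in(.127,.091): print(z,proj(m,np.array([.546,.0776,z])))
```

```text
195 (np.int64(273), np.int64(278));199 (np.int64(279), np.int64(280));203 ;207 ;211 (np.int64(270), np.int64(271));215 (np.int64(262), np.int64(282));219 (np.int64(258), np.int64(285));223 (np.int64(257), np.int64(286));227 (np.int64(256), np.int64(287));231 (np.int64(255), np.int64(288));235 (np.int64(254), np.int64(289));239 (np.int64(253), np.int64(289));243 (np.int64(254), np.int64(288));247 (np.int64(255), np.int64(287));251 (np.int64(259), np.int64(283));255 (np.int64(267), np.int64(276));259 ;263 ;0.127 [[271.12764512 240.76069235]]
0.091 [[271.62463814 222.61160388]]
```

View pics/c3.png

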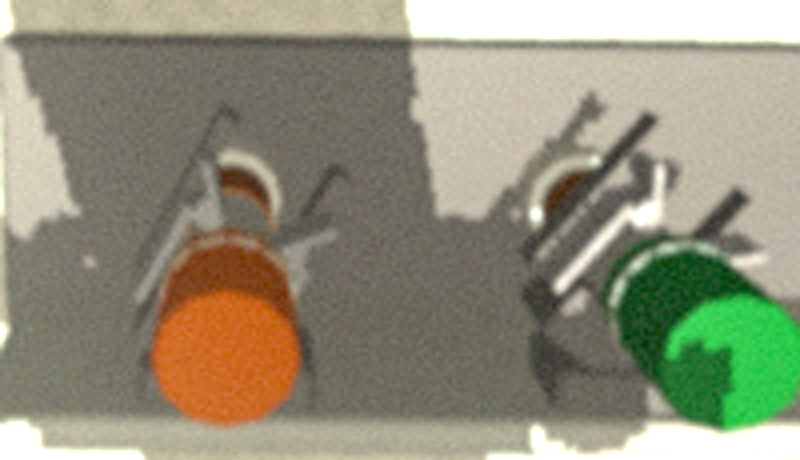

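The clip's cheek runs from (249,225) to (271,176) in full-image pixels, so the mouth points forward and leans toward +y.

Run:
```python
from h import *
import json
m=json.load(open("w3.json"))
for a,b in (((249,225),(271,176)),((291,205),(300,191)),((346.5,211),(377.5,179))):
    v=(plane(m,b,.067)-plane(m,a,.067))[:2]; print(v.round(4),np.linalg.norm(v),"angle",np.arctan2(v[1],-v[0]))
    print(plane(m,b,.067).round(4))
print("cap",plane(m,(271.2,238.5),.127))
```

```text
[-0.0358  0.0253] 0.04385620102615162 angle 0.6159240388323931
[0.5165 0.0828 0.067 ]
[-0.0098  0.009 ] 0.013303765681133266 angle 0.739627982445153
[0.5325 0.1028 0.067 ]
[-0.021  0.027] 0.034200748888768846 angle 0.908571123481137
[0.5348 0.1633 0.067 ]
cap [0.54451991 0.07794351 0.127     ]
```

Request:
{"op": "drive_tool", "data": {"steps": [[[0.8, -0.1, 0, 2.2, 0], [0.8, 0, 0, 2.2, 0], [0.8, 0, 0, 2.2, 0], [0.8, 0, 0, 1.3, 0], [0.8, 0, 0, 1.0, 0], [0.8, 0, 0, 0, 0]]]}}

```text
time_s: 11.32
tcp_pos: [0.5432, 0.0768, 0.1126]
tcp_rot: [0.1, 0.995, 0.0, -0.003]
force: [0.0, 0.5, 0.5]
opening: 0.0686
grip_force: 0.0
```

Request:
{"op": "drive_tool", "data": {"steps": [[[0, 0, 0, 0, 0], [0, 0, 0, 0, 0], [0, 0, 0, 0, 0], [0, 0, 0, 0, 0], [0, 0, 0, 0, 0], [0, 0, 0, 0, 0]]]}}

```text
time_s: 11.82
tcp_pos: [0.5458, 0.0776, 0.1158]
tcp_rot: [0.099, 0.995, 0.0, 0.0]
force: [-1.6, -1.9, 6.2]
opening: 0.0223
grip_force: 58.6
```

Request:
{"op": "drive_tool", "data": {"steps": [[[0, 0.27, 0.12, 0, 0], [0, 0.27, 0.12, 0, 0]]]}}

```text
time_s: 11.98
tcp_pos: [0.5433, 0.0799, 0.116]
tcp_rot: [0.1, 0.995, -0.001, 0.003]
force: [5.5, -5.3, 0.2]
opening: 0.0227
grip_force: 58.6
```

Request:
{"op": "drive_tool", "data": {"steps": [[[0, 0.27, 0.12, 0, 0]]]}}

```text
time_s: 12.07
tcp_pos: [0.5411, 0.0817, 0.1159]
tcp_rot: [0.1, 0.995, -0.001, 0.003]
force: [5.0, -4.5, 0.6]
opening: 0.0228
grip_force: 58.6
```

Request:
{"op": "drive_tool", "data": {"steps": [[[0, 0.27, 0.12, 0, 0], [0, 0.27, 0.12, 0, 0]]]}}

```text
time_s: 12.23
tcp_pos: [0.5353, 0.086, 0.1159]
tcp_rot: [0.099, 0.995, 0.0, 0.002]
force: [2.5, -2.2, 4.5]
opening: 0.0225
grip_force: 58.7
```

Request:
{"op": "drive_tool", "data": {"steps": [[[0, 0.27, 0.12, 0, 0], [0, 0.27, 0.12, 0, 0]]]}}

```text
time_s: 12.4
tcp_pos: [0.5298, 0.09, 0.1158]
tcp_rot: [0.099, 0.995, 0.001, 0.001]
force: [2.7, -1.8, 4.5]
opening: 0.0226
grip_force: 58.8
```

Request:
{"op": "drive_tool", "data": {"steps": [[[0, 0.36, 0.16, 0, 0], [0, 0.36, 0.16, 0, 0], [0, 0.36, 0.16, 0, 0]]]}}

```text
time_s: 12.65
tcp_pos: [0.5199, 0.097, 0.1158]
tcp_rot: [0.099, 0.995, 0.001, 0.001]
force: [2.6, -1.6, 5.7]
opening: 0.0226
grip_force: 58.8
```

Request:
{"op": "drive_tool", "data": {"steps": [[[0, 0.36, 0.16, 0, 0], [0, 0.36, 0.16, 0, 0], [0, 0.36, 0.16, 0, 0], [0, 0.36, 0.16, 0, 0], [0, 0, 0, 0, 0]]]}}

```text
time_s: 13.07
tcp_pos: [0.5061, 0.1067, 0.1155]
tcp_rot: [0.099, 0.995, 0.001, 0.0]
force: [2.1, -1.2, 6.7]
opening: 0.0222
grip_force: 59.1
```

Run:
```python
from h import *
s,d=[imaging.camera_model(n) for n in("scene","side")]
st=monitor.get_state();print(st["tcp_pos"],st["force"])
a=imaging.get_image("scene");b=imaging.get_image("side");w=imaging.get_image("wrist")
cv2.imwrite("pics/s2.png",b[:,:,::-1]);cv2.imwrite("pics/w4.png",w[:,:,::-1])
print(blobs(a,"orange",(230,150,345,230)),blobs(b,"orange",(260,190,340,300)))
i1=cv2.resize(b[190:310,240:360],(480,480),interpolation=2);i2=w[60:420,100:420];i2=cv2.resize(i2,(300,338))
o=np.zeros((480,790,3),np.uint8);o[:,:480]=i1;o[:338,485:785]=i2;cv2.imwrite("pics/v9.png",o[:,:,::-1])
```

```text
[0.5060699  0.10667815 0.11552754] [ 2.12078646 -1.1956585   6.69107159]
[([287.9, 183.1], [286, 178, 5, 11, 47])] []
```

View pics/v9.png

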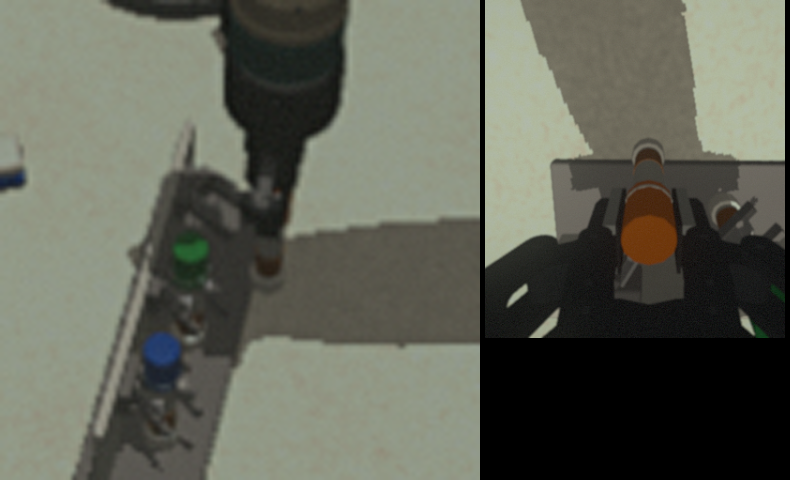

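The tube is clear of the cheeks, gripped at the cap, with its foot at the plate's front edge (wrist crop about (648,152), cap at (648,240)). I'll check the lean numerically.

Run:
```python
from h import *
m=imaging.camera_model("wrist");s=monitor.get_state()
im=cv2.imread("pics/w4.png");hsv=cv2.cvtColor(im,cv2.COLOR_BGR2HSV)
k=cv2.inRange(hsv,(5,130,40),(20,255,255))
for y in range(196,352,4):
    x=np.nonzero(k[y,200:350])[0]
    if len(x): print(y,x.min()+200,x.max()+200,end="; ")
print()
Rt=R.from_quat(s["tcp_rot"]).as_matrix();t=s["tcp_pos"]
x,y=t[:2]
for dz in(.127,.091): 
    print(dz,proj(m,[x,y,dz]).round(1))
a=np.linspace(0,2*np.pi,36,endpoint=False)
for n,z,rr in(("captop",.127,.012),("capbot",.091,.012),("foottop",.027,.012),("footbot",.012,.012)):
    p=proj(m,np.c_[x+rr*np.cos(a),y+rr*np.sin(a),0*a+z]);print(n,p.min(0).round(1),p.max(0).round(1))
cv2.imwrite("pics/f.png",cv2.resize(cv2.convertScaleAbs(im[195:355,215:335],alpha=1.8),None,fx=3.7,fy=3.7,interpolation=2))
g=cv2.cvtColor(im,cv2.COLOR_BGR2GRAY);print(g[196:262:1,272].tolist())
```

```text
220 269 279; 224 264 283; 228 263 283; 232 261 286; 236 260 261; 252 273 276; 256 261 287; 260 257 292; 264 259 289; 268 255 293; 272 252 297; 276 251 298; 280 249 300; 284 248 300; 288 248 349; 292 247 348; 296 247 349; 300 246 303; 304 245 304; 308 245 304; 312 244 305; 316 244 305; 320 245 304; 324 246 303; 328 247 302; 332 251 297; 336 257 292; 340 265 283; 
0.127 [[273.  317.9]]
0.091 [[273.2 273.4]]
captop [241.2 289.7] [304.8 344.7]
capbot [248.2 250.4] [298.2 295.5]
foottop [255.3 211.1] [291.5 245.2]
footbot [256.4 204.9] [290.4 237.2]
[102, 105, 106, 106, 106, 107, 103, 104, 105, 104, 99, 84, 76, 75, 73, 75, 90, 103, 113, 112, 99, 71, 49, 49, 42, 41, 41, 44, 42, 39, 41, 41, 47, 65, 70, 68, 67, 64, 68, 68, 70, 62, 65, 66, 66, 63, 64, 66, 62, 62, 65, 64, 66, 63, 64, 58, 55, 51, 51, 54, 68, 76, 80, 67, 51, 50]
```

Request:
{"op": "drive_tool", "data": {"steps": [[[0, 0, 0, -0.6, 0], [0, 0, 0, -1.2, 0], [0, 0, 0, -1.8, 0], [0, 0, 0, -1.8, 0], [0, 0, 0, -1.8, 0], [0, 0, 0, -1.6, 0], [0, 0, 0, -1.0, 0], [0, 0, 0, 0, 0]]]}}

```text
time_s: 13.88
tcp_pos: [0.5059, 0.1062, 0.214]
tcp_rot: [0.099, 0.995, 0.001, -0.0]
force: [1.1, -0.9, -0.5]
opening: 0.0223
grip_force: 58.7
```

Request:
{"op": "drive_tool", "data": {"steps": [[[0, -0.2, -1.0, 0, 0], [0, -0.4, -2.0, 0, 0], [0, -0.5, -2.5, 0, 0], [0, -0.5, -2.5, 0, 0], [0, -0.5, -2.5, 0, 0], [0, -0.5, -2.5, 0, 0], [0, -0.5, -2.5, 0, 0], [0, -0.5, -2.5, 0, 0]]]}}

```text
time_s: 14.55
tcp_pos: [0.5033, -0.0791, 0.21]
tcp_rot: [0.099, 0.995, 0.001, -0.003]
force: [0.2, 0.1, -0.9]
opening: 0.0221
grip_force: 58.8
```

Request:
{"op": "drive_tool", "data": {"steps": [[[0, -0.5, -2.5, 0, 0], [0, -0.5, -2.5, 0, 0], [0, -0.5, -2.5, 0, 0], [0, -0.5, -2.5, 0, 0], [0, -0.5, -2.5, 0, 0], [0, -0.4, -2.0, 0, 0], [0, -0.2, -1.0, 0, 0], [0, 0, 0, 0, 0]]]}}

```text
time_s: 15.22
tcp_pos: [0.5039, -0.2376, 0.2102]
tcp_rot: [0.101, 0.995, 0.001, -0.002]
force: [0.2, 0.6, -0.7]
opening: 0.0225
grip_force: 58.8
```

Request:
{"op": "drive_tool", "data": {"steps": [[[0, -0.2, -0.8, 0, 0], [0, 0, 0, 0, 0], [0, 0, 0, 0, 0]]]}}

```text
time_s: 15.47
tcp_pos: [0.5052, -0.2434, 0.2115]
tcp_rot: [0.099, 0.995, 0.001, -0.002]
force: [0.2, 0.0, -0.9]
opening: 0.0224
grip_force: 58.8
```

Run:
```python
from h import *
m=imaging.camera_model("wrist");s=monitor.get_state();im=imaging.get_image("wrist");cv2.imwrite("pics/w5.png",im[:,:,::-1])
print(s["time_s"],s["tcp_pos"],s["force"],s["opening"]);M=R.from_quat(s["tcp_rot"]).as_matrix();print(M.round(3).tolist())
hsv=cv2.cvtColor(im,cv2.COLOR_RGB2HSV)
k=cv2.inRange(hsv,(5,130,40),(20,255,255))
for y in range(120,352,4):
    x=np.nonzero(k[y,200:350])[0]
    if len(x): print(y,x.min()+200,x.max()+200,end="; ")
a=np.linspace(0,2*np.pi,72)
T=s["tcp_pos"][:2]+M[:2,0]*.0015; zc=s["tcp_pos"][2]-.0035-.097
for n,q,z,rr in(("captop",T,zc+.115,.012),("capbot",T,zc+.079,.012),("foottop",T,zc+.015,.012),("footbot",T,zc,.012),("rim",[.5045,-.243],.079,.0185)):
    p=proj(m,np.c_[q[0]+rr*np.cos(a),q[1]+rr*np.sin(a),0*a+z]);print(n,p.min(0).round(1),p.max(0).round(1))
    if n in("footbot","rim","captop"):
        cv2.polylines(im,[p.round().astype(int)],True,(0,255,255),1)
cv2.imwrite("pics/v10.png",cv2.resize(im[100:360,180:400,::-1],None,fx=2.3,fy=2.3,interpolation=2))
```

```text
15.4667 [ 0.50521016 -0.24336711  0.2114743 ] [ 0.22865095  0.03956703 -0.87128749] 0.02238932039002917
[[-0.98, 0.197, -0.003], [0.197, 0.98, 0.002], [0.003, 0.002, -1.0]]
136 260 276; 140 261 276; 144 262 277; 148 262 278; 152 263 278; 156 263 278; 160 264 279; 180 265 286; 184 260 289; 188 258 291; 192 255 294; 196 253 297; 200 251 298; 204 251 299; 208 251 299; 212 251 298; 216 253 296; 220 255 294; 224 269 281; 228 262 283; 232 262 286; 252 272 276; 256 261 288; 260 271 293; 264 260 289; 268 256 293; 272 252 297; 276 250 298; 280 249 300; 284 248 300; 288 248 301; 292 248 302; 296 247 302; 300 246 303; 304 246 303; 308 245 304; 312 245 305; 316 245 305; 320 245 304; 324 246 303; 328 249 301; 332 254 297; 336 259 291; 340 273 281; captop [240.3 290.1] [305.6 346.6]
capbot [247.7 250.1] [298.7 296.2]
foottop [255.1 210.6] [291.9 245.3]
footbot [256.3 204.4] [290.8 237.2]
rim [250.4 186.2] [297.4 231.3]
```

View pics/v10.png

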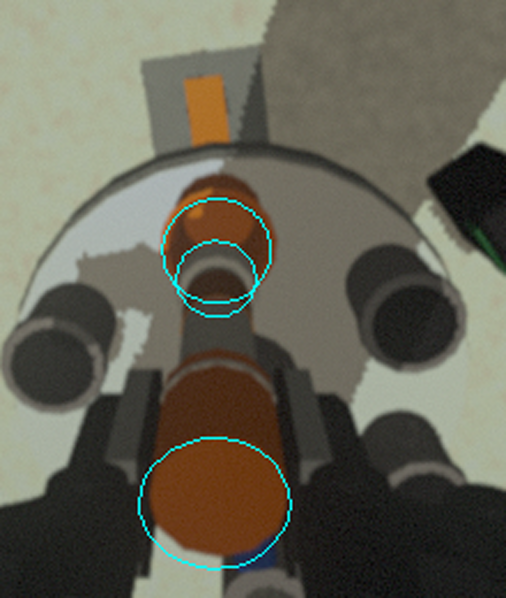

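The foot and the rim line up to within a few mm. The cup's widest row is 206 (predicted 209), and its centre column is 275. I'll nudge the tube toward the robot and lower it.

Request:
{"op": "drive_tool", "data": {"steps": [[[0, 0.2, 0, 0.5, 0], [0, 0, 0, 1.0, 0], [0, 0, 0, 0.8, 0], [0, 0, 0, 0.5, 0], [0, 0, 0, 0.5, 0], [0, 0, 0, 0.5, 0], [0, 0, 0, 0, 0]]]}}

```text
time_s: 16.1
tcp_pos: [0.5026, -0.2432, 0.1723]
tcp_rot: [0.099, 0.995, 0.001, -0.002]
force: [-0.6, 0.6, -0.7]
opening: 0.0223
grip_force: 58.8
```

Request:
{"op": "drive_tool", "data": {"steps": [[[0, 0, 0, 0.5, 0], [0, 0, 0, 0.5, 0], [0, 0, 0, 0.5, 0], [0, 0, 0, 0, 0]]]}}

```text
time_s: 16.43
tcp_pos: [0.5026, -0.2433, 0.1576]
tcp_rot: [0.099, 0.995, 0.001, -0.002]
force: [-0.4, -0.1, -0.1]
opening: 0.0225
grip_force: 58.8
```

No contact so far, so I'll keep going down.

Request:
{"op": "drive_tool", "data": {"steps": [[[0, 0, 0, 0.4, 0], [0, 0, 0, 0.4, 0], [0, 0, 0, 0.3, 0], [0, 0, 0, 0, 0]]]}}

```text
time_s: 16.77
tcp_pos: [0.5028, -0.2434, 0.147]
tcp_rot: [0.099, 0.995, 0.001, -0.002]
force: [0.6, 0.4, -0.3]
opening: 0.0227
grip_force: 58.8
```

Request:
{"op": "drive_tool", "data": {"steps": [[[0, 0, 0, 0.2, 0], [0, 0, 0, 0.2, 0], [0, 0, 0, 0, 0]]]}}

```text
time_s: 17.02
tcp_pos: [0.5031, -0.2435, 0.1435]
tcp_rot: [0.099, 0.995, 0.001, -0.001]
force: [0.1, -0.0, -0.1]
opening: 0.0228
grip_force: 58.8
```

Request:
{"op": "drive_tool", "data": {"steps": [[[0, 0, 0, 0.2, 0], [0, 0, 0, 0.1, 0], [0, 0, 0, 0, 0]]]}}

```text
time_s: 17.27
tcp_pos: [0.5031, -0.2435, 0.1406]
tcp_rot: [0.099, 0.995, 0.001, -0.001]
force: [-0.7, 0.4, -0.8]
opening: 0.0225
grip_force: 58.8
```

Request:
{"op": "drive_tool", "data": {"steps": [[[0, 0, 0, 0.1, 0], [0, 0, 0, 0, 0]]]}}

```text
time_s: 17.43
tcp_pos: [0.5034, -0.2437, 0.1399]
tcp_rot: [0.099, 0.995, 0.001, -0.001]
force: [-0.7, 0.6, -0.7]
opening: 0.0226
grip_force: 59.0
```

Request:
{"op": "drive_tool", "data": {"steps": [[[0, 0, 0, 0.1, 0], [0, 0, 0, 0.1, 0], [0, 0, 0, 0, 0]]]}}

```text
time_s: 17.68
tcp_pos: [0.5039, -0.244, 0.1398]
tcp_rot: [0.099, 0.995, 0.0, -0.001]
force: [-2.6, 0.4, 8.4]
opening: 0.0222
grip_force: 60.0
```

Request:
{"op": "drive_tool", "data": {"steps": [[[0, 0, 0, 0.1, 0], [0, 0, 0, 0, 0]]]}}

```text
time_s: 17.85
tcp_pos: [0.5041, -0.2443, 0.1398]
tcp_rot: [0.099, 0.995, -0.0, -0.0]
force: [-3.7, 2.4, 13.2]
opening: 0.0225
grip_force: 60.5
```

Floor contact came at the expected height. I'll ease off and release.

Request:
{"op": "drive_tool", "data": {"steps": [[[0, 0, 0, -0.2, 0], [0, 0, 0, 0, 0]]]}}

```text
time_s: 18.02
tcp_pos: [0.5039, -0.244, 0.1398]
tcp_rot: [0.099, 0.995, 0.0, -0.0]
force: [-0.2, 0.5, 8.0]
opening: 0.0226
grip_force: 59.5
```

Request:
{"op": "drive_tool", "data": {"steps": [[[0.8, 0, 0, 0, 0], [0.8, 0, 0, 0, 0], [0.8, 0, 0, 0, 0], [0.8, 0, 0, 0, 0], [0.8, 0, 0, 0, 0], [0.8, 0, 0, 0, 0]]]}}

```text
time_s: 18.52
tcp_pos: [0.5031, -0.2435, 0.1385]
tcp_rot: [0.099, 0.995, 0.001, -0.001]
force: [0.8, 0.2, -0.4]
opening: 0.0685
grip_force: 0.0
```

Request:
{"op": "drive_tool", "data": {"steps": [[[0.8, 0, 0, -2, 0], [0.8, 0, 0, -3, 0], [0.8, 0, 0, -3, 0], [0.8, 0, 0, -2, 0], [0.8, 0, 0, 0, 0], [0.8, 0, 0, 0, 0]]]}}

```text
time_s: 19.02
tcp_pos: [0.5045, -0.2444, 0.2404]
tcp_rot: [0.099, 0.995, -0.0, 0.0]
force: [-1.2, -0.0, -0.4]
opening: 0.0684
grip_force: 0.0
```

Run:
```python
from h import *
m=imaging.camera_model("wrist");s=monitor.get_state();im=imaging.get_image("wrist");cv2.imwrite("pics/w6.png",im[:,:,::-1])
print(s["time_s"],s["tcp_pos"],s["force"]);M=R.from_quat(s["tcp_rot"]).as_matrix();print(M.round(3).tolist())
hsv=cv2.cvtColor(im,cv2.COLOR_RGB2HSV);k=cv2.inRange(hsv,(5,130,40),(20,255,255))
for y in range(80,352,4):
    x=np.nonzero(k[y,200:350])[0]
    if len(x): print(y,x.min()+200,x.max()+200,end="; ")
print(blobs(im,"blue",None,60))
a=np.linspace(0,2*np.pi,72);T=[.5035,-.243]
for n,z,rr in(("captop",.151,.0115),("rim",.079,.0185)):
    p=proj(m,np.c_[T[0]+rr*np.cos(a),T[1]+rr*np.sin(a),0*a+z]);print(n,p.min(0).round(1),p.max(0).round(1))
print("knob",proj(m,[.579,-.248,.126]))
```

```text
19.0167 [ 0.50447632 -0.24437872  0.24040777] [-1.2213455  -0.01469186 -0.4319753 ]
[[-0.98, 0.197, 0.001], [0.197, 0.98, -0.0], [-0.001, -0.0, -1.0]]
132 264 277; 136 263 277; 140 264 278; 144 264 279; 148 265 279; 152 266 279; 156 266 280; 172 271 282; 176 264 287; 180 261 290; 184 258 293; 188 256 296; 192 255 297; 196 254 298; 200 254 297; 204 255 296; 208 257 295; 212 260 291; 216 259 289; 220 258 290; 224 258 290; 228 258 290; 232 259 289; 236 262 288; 240 266 283; [([287.7, 298.1], [278, 275, 20, 49, 570]), ([508.6, 304.1], [497, 288, 30, 48, 399])]
captop [258.2 209.5] [292.8 242.2]
rim [254.1 177.7] [296.7 218.9]
knob [[287.86606565 304.06570326]]
```

The tube stands upright and centred: the cap top was expected at (275,226) and seen at (274,224). Next is the knob.

Request:
{"op": "drive_tool", "data": {"steps": [[[0.5, 0, 0, 0, -0.122], [0.5, -2.5, 0.1, 0, 0], [0.5, -2.5, 0.1, 0, 0], [0.5, -2.4, 0, 0, 0], [0.5, 0, 0, 0, 0], [0.5, 0, 0, 0, 0]]]}}

```text
time_s: 19.57
tcp_pos: [0.5771, -0.2468, 0.2361]
tcp_rot: [0.038, 0.999, 0.002, -0.003]
force: [-0.1, 0.9, -0.2]
opening: 0.0427
grip_force: 0.0
```

Run:
```python
from h import *
m=imaging.camera_model("wrist");s=monitor.get_state();im=imaging.get_image("wrist");cv2.imwrite("pics/w7.png",im[:,:,::-1])
print(s["time_s"],s["tcp_pos"],s["qpos"].round(2));M=R.from_quat(s["tcp_rot"]).as_matrix();print(M.round(3).tolist())
hsv=cv2.cvtColor(im,cv2.COLOR_RGB2HSV);k=cv2.inRange(hsv,(100,110,30),(125,255,255));k[:, :200]=0;k[:,350:]=0
c=max(cv2.findContours(k,0,2)[0],key=cv2.contourArea);b=cv2.minAreaRect(c);print(b)
for p in cv2.boxPoints(b):print(p.round(1),plane(m,p,.126)[:2].round(4))
print(proj(m,[[.557,-.2464,.126],[.601,-.2497,.126]]))
```

```text
19.5667 [ 0.57709336 -0.24684496  0.23612892] [-0.51  0.29 -0.04  1.24  0.   -0.43]
[[-0.997, 0.076, -0.006], [0.076, 0.997, 0.004], [0.006, 0.003, -1.0]]
((272.4999694824219, 217.49998474121094), (54.99999237060547, 16.999996185302734), 90.0)
[264. 190.] [ 0.555  -0.2519]
[281. 190.] [ 0.5559 -0.2399]
[281. 245.] [ 0.5976 -0.2429]
[264. 245.] [ 0.5966 -0.2555]
[[272.00233232 192.19326666]
 [272.19896285 249.92153271]]
```

Request:
{"op": "drive_tool", "data": {"steps": [[[0.5, 0, 0, 2.5, 0], [0.5, 0, 0, 2.5, 0], [0.5, 0, 0, 2.5, 0], [0.5, 0, 0, 2.0, 0], [0.5, 0, 0, 1.5, 0], [0.5, 0, 0, 0.9, 0], [0.5, 0, 0, 0, 0], [0.5, 0, 0, 0, 0]]]}}

```text
time_s: 20.28
tcp_pos: [0.5762, -0.247, 0.1193]
tcp_rot: [0.039, 0.999, 0.001, -0.002]
force: [0.6, 0.1, 0.4]
opening: 0.0428
grip_force: 0.0
```

Request:
{"op": "drive_tool", "data": {"steps": [[[0, 0, 0, 0, 0], [0, 0, 0, 0, 0], [0, 0, 0, 0, 0], [0, 0, 0, 0, 0], [0, 0, 0, 0, 0]]]}}

```text
time_s: 20.7
tcp_pos: [0.5781, -0.2478, 0.1214]
tcp_rot: [0.038, 0.999, 0.0, -0.0]
force: [-2.2, -0.4, 6.7]
opening: 0.0128
grip_force: 61.1
```

Request:
{"op": "drive_tool", "data": {"steps": [[[0, 0, 0, 0, 0.06], [0, 0, 0, 0, 0.08], [0, 0, 0, 0, 0.08], [0, 0, 0, 0, 0.08], [0, 0, 0, 0, 0.08], [0, 0, 0, 0, 0.08]]]}}

```text
time_s: 21.2
tcp_pos: [0.5779, -0.2484, 0.1215]
tcp_rot: [0.264, 0.965, -0.001, -0.0]
force: [-1.5, -2.3, 6.5]
opening: 0.013
grip_force: 85.1
```

Request:
{"op": "drive_tool", "data": {"steps": [[[0, 0, 0, 0, 0.08], [0, 0, 0, 0, 0.08], [0, 0, 0, 0, 0.08], [0, 0, 0, 0, 0.08], [0, 0, 0, 0, 0.08], [0, 0, 0, 0, 0.08], [0, 0, 0, 0, 0.06], [0, 0, 0, 0, 0.05]]]}}

```text
time_s: 21.87
tcp_pos: [0.5772, -0.2492, 0.1214]
tcp_rot: [0.534, 0.846, -0.002, -0.0]
force: [-3.9, -4.2, 7.2]
opening: 0.0128
grip_force: 66.1
```

Request:
{"op": "drive_tool", "data": {"steps": [[[0, 0, 0, 0, 0], [0, 0, 0, 0, 0], [0, 0, 0, 0, 0]]]}}

```text
time_s: 22.12
tcp_pos: [0.5772, -0.2492, 0.1214]
tcp_rot: [0.534, 0.845, -0.002, -0.0]
force: [-3.7, -3.7, 6.5]
opening: 0.0129
grip_force: 61.3
```

Run:
```python
from h import *
s=monitor.get_state();print(s["time_s"],s["tcp_pos"],s["force"],s["torque"],s["qpos"].round(3));M=R.from_quat(s["tcp_rot"]).as_matrix();print(M.round(3).tolist(),np.arctan2(M[1,0],M[0,0]))
```

```text
22.1167 [ 0.57716133 -0.24919048  0.12138334] [-3.67190556 -3.71079653  6.46721741] [-0.55915675  0.69012289 -0.00539208] [-0.509  0.377 -0.179  1.015 -0.003  0.619]
[[-0.429, 0.903, -0.002], [0.903, 0.429, -0.003], [-0.001, -0.003, -1.0]] 2.0138174332695815
```

Request:
{"op": "drive_tool", "data": {"steps": [[[0.5, 0, 0, 0, 0], [0.5, 0, 0, 0, 0], [0.5, 0, 0, 0, 0], [0.5, 0, 0, 0, 0], [0.5, 0, 0, -1, 0], [0.5, 0, 0, -2.5, 0], [0.5, 0, 0, -3, 0], [0.5, 0, 0, -3, 0]]]}}

```text
time_s: 22.78
tcp_pos: [0.5768, -0.2469, 0.2155]
tcp_rot: [0.534, 0.846, 0.0, -0.002]
force: [0.2, 0.3, 0.4]
opening: 0.0427
grip_force: 0.0
```

Request:
{"op": "drive_tool", "data": {"steps": [[[0.5, 0, 0, -3, 0], [0.5, 0, 0, -1, 0], [0.5, 0, 0, 0, 0], [0.5, 0, 0, 0, 0], [0.5, 0, 0, 0, 0], [0.5, 0, 0, 0, 0]]]}}

```text
time_s: 23.28
tcp_pos: [0.5762, -0.2468, 0.252]
tcp_rot: [0.534, 0.845, -0.0, -0.004]
force: [0.5, 0.0, 0.0]
opening: 0.0427
grip_force: 0.0
```

Run:
```python
from h import *
m=imaging.camera_model("wrist");s=monitor.get_state();im=imaging.get_image("wrist");cv2.imwrite("pics/w8.png",im[:,:,::-1])
print(s["time_s"],s["tcp_pos"],s["force"])
hsv=cv2.cvtColor(im,cv2.COLOR_RGB2HSV);k=cv2.inRange(hsv,(100,110,30),(125,255,255));k[:, :200]=0;k[:,350:]=0
c=max(cv2.findContours(k,0,2)[0],key=cv2.contourArea);b=cv2.minAreaRect(c)
P=[plane(m,p,.126)[:2] for p in cv2.boxPoints(b)];print(b,np.round(P,4).tolist())
print("orange",blobs(im,"orange",None,60))
for d in(.93,1.047,1.16):
    a=np.pi-.075-d;q=np.array([.578,-.248])+.075*np.array([np.cos(a),np.sin(a)])
    print(d,proj(m,[[*q,.151],[*q,.079]]).round(1).tolist())
a,b=imaging.get_image("scene"),imaging.get_image("side")
for c in("green","blue"):print(c,blobs(a,c,(280,160,345,210)),blobs(b,c,(260,235,300,300)))
```

```text
23.2833 [ 0.57619798 -0.246757    0.25204146] [0.525999   0.04666965 0.02872648]
((274.4999694824219, 210.99998474121094), (14.999998092651367, 53.99999237060547), -0.0) [[0.5799, -0.2671], [0.5615, -0.2278], [0.5717, -0.223], [0.5906, -0.262]]
orange [([274.8, 112.9], [252, 89, 47, 49, 1755]), ([182.3, 130.5], [170, 120, 26, 21, 313]), ([234.2, 365.0], [227, 359, 16, 13, 101])]
0.93 [[260.9, 116.2], [264.6, 115.2]]
1.047 [[274.6, 115.3], [275.0, 114.5]]
1.16 [[287.9, 116.0], [285.1, 115.0]]
green [([307.3, 185.6], [305, 182, 6, 10, 46])] [([287.3, 251.7], [283, 248, 9, 9, 56])]
blue [([326.3, 180.2], [324, 176, 6, 10, 50])] [([280.0, 277.2], [276, 273, 9, 9, 65])]
```

The rotor is at 1.047, the tube is in the cup, the neighbouring tubes haven't moved and the hand is clear.

```bash
python3 -c "
from workcell import r
print(r.finish_job())"
```

```text
the job is handed in; nothing more can be done
None
```

I handed the job in at about 23 s: the orange-capped tube stands in the orange cup and the carousel is one click clockwise at the reader. In the last images the blue and green tubes had not moved; no verdict came back, and I did not re-measure the other desk items.

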